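# Register the steel bench block in the corner stop

## Task

Slide the flat steel bench block along the table into the inside corner of the aluminium L-shaped stop, so that two of its edges lie square against both bars. Push it, do not lift it, and leave the wooden doming block where it stands.

Things in the scene. Friction and masses are not known exactly. Their poses are not given: they have to be found in the camera images.
- bench_block: Plain grey steel block, square, 62 x 62 mm, 19 mm high, 0.45 to 0.67 kg, lying loose and flat on the table, within 15 degrees of square to the stop. Sides flat and upright; it turns if pushed off-centre by a narrow tip. Origin: centre of its underside; z up, x and y along its edges.
- corner_stop: Fixed L-shaped aluminium stop, two bars 24 mm wide, 12 mm high, 2.5 mm screw heads on top. Origin: inside corner at table level; z up, x away from the robot, y left (yaw within 9 degrees). Far bar: working face x = 0, y from 0 to -210 mm. Left bar: working face y = 0, x from 0 to -110 mm. The bars lie outside these faces; touching both, the steel block's centre is at (-31, -31) mm.
- doming_block: Wooden doming block with a round hollow in its top, 55 x 55 mm, 40 mm high, 0.12 kg, loose: a bystander. Origin: centre of its underside. It and the steel block start in two places, either way round; in the stop's frame about (-155, -54) mm and (-155, -170) mm.

How it is judged:
By the outcome, as a careful person would: the job done as asked, in the order asked, and still so for the second after the job is handed in, with the robot touching nothing.
It also fails if it takes over 45 s, if anything falls off the work surface, if the arm or the gripper's body presses on something with over 40 N, if the wrist force passes 120 N, or if a joint passes its speed limit or range.

## Robot

A 6-joint arm with a two-finger parallel gripper is mounted at the origin on a cart in front of the work surface, level with it; the furniture and walls round the work are solid. World frame = base frame: x ahead of the robot, y to its left, z up, the work surface at z = 0. Lengths are in m, angles in rad, forces in N, time in s.
With the tool pointing down it reaches from about 0.35 to 0.975 m from the base axis. Payload 4.9 kg.
Tool frame: the origin (TCP) lies midway between the tips of the shut fingers; the grasp point (between the pads) lies 19 mm behind it (ctrl.tcp_to_grasp is the distance from the TCP to the grasp point, in m); z points along the fingers, y is the line along which they close (so a half turn about z gives the same grasp; the last joint's range is limited). The gripper opens to 85 mm and grips with 20 to 120 N. Pads are 22 mm wide; open, the fingers measure 114 mm over their backs; the gripper's body (76 mm by 85 mm) begins 54 mm behind the grasp point. The pads swing forward as they close: fully open they stand 13 mm farther back than shut.
Start: joints at [-1.338, 0.053, 1.613, -0, 1.476, -0.119], TCP at [0.215, -0.587, 0.231] pointing down, gripper open.
Joint ranges: [-3.01, 3.01], [-1.01, 2.22], [0.06, 2.58], [-1.02, 4.17], [0.09, 2.62], [-3.14, 3.14]. Speed limits (rad/s): [2.57, 2.57, 3.14, 3.14, 3.14, 3.14].

## Interface

Orientations are given as a rotation vector (axis times angle).
In Python, from station import ctrl, optics, finish_job gives the robot as it stands (ctrl), with the cameras (optics) and the job as plain functions.
- The arm moves only by the shell command python3 jog.py 'ROWS' [FORCE]. ROWS is rows parted by semicolons, their numbers by spaces, 1 to 20 of them, each of 7 numbers: the finger opening in m, then dx, dy, dz in m, then a rotation vector rx, ry, rz in rad; each row is the pose to reach, as a shift and turn from the pose commanded when the command began, along the tool's axes at that moment; what a row does not reach only later rows make up. A row lasts 1/12 s, in which the tool goes at most 0.0417 m and 0.125 rad, less where a joint would pass 70% of its speed; a pose out of reach is approached as far as the arm can. The fingers move at their own pace and stop on an object; FORCE is the grip in N (left out, the last holds). Time passes only in rows, so rows that do not move let the fingers close. It prints the time, the measured TCP pose, the force, the opening and the grip force at its end.
- ctrl.get_obs(): the state, without advancing time (a new reading comes with each control period).
- optics.get_image(name): name is "scene" or "top" or "wrist"; returns the picture (420x560x3 uint8, red, green, blue); there is no depth.
- optics.camera_params(name): a dict with "fx", "fy", "cx", "cy" (pixels), "T" (4x4, takes a point from camera to world coordinates); the wrist camera has in their place "tool_from_camera" (4x4, takes a point from camera to tool coordinates, whose origin is the TCP and whose axes are the flange's). Camera axes: x right, y down, z forward; pixel columns grow to the right and rows downward; lengths in m; the calibration is good to about 2 mm. A picture is of the moment at which its call begins: read the wrist's pose just before it. camera_params takes no time and is no camera call.
- finish_job(): hands the job in; it is judged then, once.
The state is a dict: "t": time; "q": joint angles; "dq": joint speeds; "effort": joint torques, N m; "tool_pos": TCP position; "tool_rot": TCP orientation; "contact_force": force on the tool from outside, world axes, zero at the start; "wrist_torque": the same for the moment, N m; "opening": finger opening in m; "grip_force": force on a finger pad.
Only numpy, scipy, OpenCV 4.12 (cv2) and the standard library are available. Lean on these libraries where they do the work, as an engineer would, in place of code of your own. Each camera call takes 0.05 s, during which the arm holds its last target. There are 200 camera calls.

## Working session

There is one attempt and no reset: what is moved stays moved. The work goes in short steps, Python scripts to look and compute and a shell command to move; the robot and the scene stay as the last step left them, time stands still between calls to the robot, and variables do not carry over. Pictures are saved under pics/ and viewed, at most 10 in all, crops included, and the job is handed in when it is done.

```bash
ls; mkdir -p pics
python3 - <<'E'
from station import ctrl, optics, finish_job
import cv2,numpy as np
np.set_printoptions(precision=4,suppress=True)
o=ctrl.get_obs();print(o['t'],o['tool_pos'],o['tool_rot'],o['opening'])
for n in("top","scene"):
    cv2.imwrite(f"pics/{n}0.png",optics.get_image(n)[:,:,::-1]);print(n,optics.camera_params(n))
print(optics.camera_params("wrist"))
E
```

```text
jog.py
pics
station.py
0.0 [ 0.2152 -0.5861  0.23  ] [-3.091  -0.5495  0.0001] 0.08563691855968138
top {'fx': 496.74710176982, 'fy': 496.74710176982, 'cx': 283.86242925630273, 'cy': 218.84717534067127, 'T': array([[ 0.0005, -0.9942,  0.108 ,  0.5027],
       [-1.    , -0.0007, -0.0012,  0.1757],
       [ 0.0012, -0.108 , -0.9942,  0.8855],
       [ 0.    ,  0.    ,  0.    ,  1.    ]])}
scene {'fx': 401.5936169666522, 'fy': 401.5936169666522, 'cx': 284.0151931768315, 'cy': 212.4945758568836, 'T': array([[-0.5406, -0.6628,  0.5182,  0.1556],
       [-0.8412,  0.4144, -0.3474,  0.4534],
       [ 0.0155, -0.6237, -0.7815,  0.6828],
       [ 0.    ,  0.    ,  0.    ,  1.    ]])}
{'fx': 351.8862680471972, 'fy': 351.8862680471972, 'cx': 281.8746220372032, 'cy': 209.0058429877543, 'tool_from_camera': array([[ 0.0007, -0.9532, -0.3024,  0.0772],
       [ 1.    ,  0.0002,  0.0017, -0.0001],
       [-0.0015, -0.3024,  0.9532, -0.1431],
       [ 0.    ,  0.    ,  0.    ,  1.    ]])}
```

View pics/top0.png

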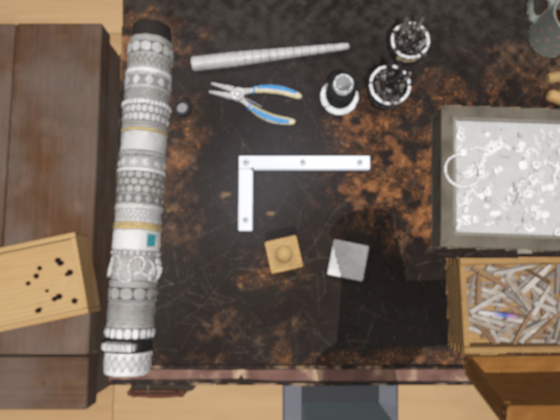

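View pics/scene0.png

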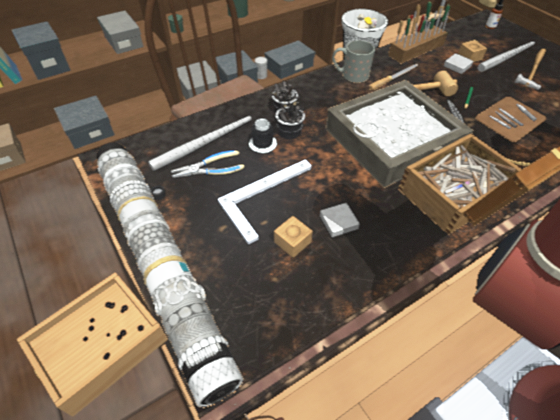

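The top view shows the white L-stop with its inside corner near (253,170), the wooden block at (283,254) and the steel block at (348,260). The scene view agrees: stop corner near (230,205), wood (292,236), steel (340,220). The steel block is at the right-hand start place, so I'll push it forward first and then left.

```bash
cat > h.py <<'E'
import cv2,numpy as np
from scipy.spatial.transform import Rotation as R
np.set_printoptions(precision=4,suppress=True)
def ray(p,uv,T):
    uv=np.atleast_2d(uv).astype(float)
    d=np.c_[(uv[:,0]-p['cx'])/p['fx'],(uv[:,1]-p['cy'])/p['fy'],np.ones(len(uv))]@T[:3,:3].T
    return T[:3,3],d
def plane(p,uv,z,T=None):
    o,d=ray(p,uv,p['T'] if T is None else T); return o+d*((z-o[2])/d[:,2])[:,None]
def tri(r1,r2):
    (o1,d1),(o2,d2)=r1,r2; out=[]
    for a,b in zip(d1,d2):
        s=np.linalg.lstsq(np.c_[a,-b],o2-o1,rcond=None)[0]
        out.append(np.r_[(o1+s[0]*a+o2+s[1]*b)/2,np.linalg.norm(o1+s[0]*a-o2-s[1]*b)])
    return np.array(out)
def blobs(img,box,lo,hi,smax):
    x0,y0,x1,y1=box; h=cv2.cvtColor(img,cv2.COLOR_RGB2HSV)
    m=((h[...,2]>=lo)&(h[...,2]<=hi)&(h[...,1]<=smax)).astype(np.uint8)*255
    k=np.zeros_like(m);k[y0:y1,x0:x1]=m[y0:y1,x0:x1]
    c,_=cv2.findContours(k,cv2.RETR_EXTERNAL,cv2.CHAIN_APPROX_NONE)
    return max(c,key=cv2.contourArea)
E
python3 - <<'E'
from h import *
from station import ctrl, optics, finish_job
S={'top':((215,140,390,240),(315,230,385,292)),'scene':((205,150,320,250),(313,197,365,243))}
for n,(bs,bb) in S.items():
    im=cv2.cvtColor(cv2.imread(f"pics/{n}0.png"),cv2.COLOR_BGR2RGB);p=optics.camera_params(n)
    c=blobs(im,bs,185,255,60);a=cv2.approxPolyDP(c,4,True)[:,0];print(n,'stop',cv2.contourArea(c),a.tolist());print(plane(p,a,.012)[:,:2])
    c=blobs(im,bb,70,255,60);a=cv2.approxPolyDP(c,4,True)[:,0];print('blk',cv2.contourArea(c),a.tolist());print(plane(p,a,.019)[:,:2])
E
```

```text
top stop 2504.0 [[238, 229], [252, 228], [252, 167], [368, 169], [369, 156], [239, 156]]
[[0.5795 0.2557]
 [0.5813 0.231 ]
 [0.6908 0.2318]
 [0.6874 0.0243]
 [0.7111 0.0221]
 [0.7109 0.2552]]
blk 1383.5 [[334, 238], [326, 274], [361, 281], [368, 245]]
[[0.5632 0.0871]
 [0.5007 0.1016]
 [0.4887 0.0411]
 [0.551  0.0279]]
scene stop 1496.5 [[306, 160], [218, 198], [248, 242], [257, 234], [235, 203], [309, 169]]
[[0.7075 0.0239]
 [0.7114 0.256 ]
 [0.5748 0.2579]
 [0.5823 0.2325]
 [0.679  0.2312]
 [0.679  0.0351]]
blk 873.5 [[346, 203], [320, 210], [332, 237], [358, 227]]
[[0.5467 0.0304]
 [0.5608 0.0896]
 [0.491  0.1103]
 [0.4826 0.0495]]
```

```bash
cat >> h.py <<'E'
def Twc(o,p):
    T=np.eye(4);T[:3,:3]=R.from_rotvec(o['tool_rot']).as_matrix();T[:3,3]=o['tool_pos'];return T@p['tool_from_camera']
def goal(o,xyz,yaw):
    r=R.from_rotvec(o['tool_rot']);g=R.from_matrix(np.array([[np.cos(yaw),np.sin(yaw),0],[np.sin(yaw),-np.cos(yaw),0],[0,0,-1.]]))
    d=np.array(xyz)-o['tool_pos'];print('shift',r.inv().apply(d),'turn',(r.inv()*g).as_rotvec(),'rows',np.linalg.norm(d)/.0417)
def snap(name):
    from station import ctrl, optics, finish_job
    o=ctrl.get_obs();im=optics.get_image('wrist');cv2.imwrite(f'pics/{name}.png',im[:,:,::-1]);p=optics.camera_params('wrist')
    return o,im,p,Twc(o,p)
E
python3 - <<'E'
from h import *
from station import ctrl, optics, finish_job
S=optics.camera_params
t=np.array([[334,238],[326,274],[361,281],[368,245]]);s=np.array([[320,210],[332,237],[358,227],[346,203]])
print(tri(ray(S('top'),t,S('top')['T']),ray(S('scene'),s,S('scene')['T'])))
t=np.array([[238,229],[252,228],[252,167],[369,156],[239,156]]);s=np.array([[248,242],[257,234],[235,203],[306,160],[218,198]])
print(tri(ray(S('top'),t,S('top')['T']),ray(S('scene'),s,S('scene')['T'])))
goal(ctrl.get_obs(),[.52,.09,.26],0)
E
```

```text
[[ 0.5637  0.0868  0.0141  0.0004]
 [ 0.5007  0.1001 -0.0005  0.0003]
 [ 0.4892  0.0397  0.0043  0.0022]
 [ 0.5511  0.0264  0.0121  0.0009]]
[[ 0.5799  0.256   0.0043  0.0009]
 [ 0.5819  0.2317  0.0117  0.0018]
 [ 0.6914  0.2297 -0.0007  0.0071]
 [ 0.7121  0.0208  0.0067  0.0008]
 [ 0.7112  0.2556  0.0119  0.0008]]
shift [ 0.5191 -0.5298 -0.0287] turn [-0.0019  0.0001  0.3518] rows 17.800412695672172
```

```bash
python3 jog.py '0.02 0.26 -0.265 -0.04 0 0 0.17; 0.02 0.26 -0.265 -0.04 0 0 0.17; 0.02 0.26 -0.265 -0.04 0 0 0.17; 0.02 0.26 -0.265 -0.04 0 0 0.17; 0.02 0.26 -0.265 -0.04 0 0 0.17; 0.02 0.26 -0.265 -0.04 0 0 0.17; 0.02 0.26 -0.265 -0.04 0 0 0.17; 0.02 0.26 -0.265 -0.04 0 0 0.17; 0.02 0.26 -0.265 -0.04 0 0 0.17; 0.02 0.519 -0.53 -0.029 0 0 0.352; 0.02 0.519 -0.53 -0.029 0 0 0.352; 0.02 0.519 -0.53 -0.029 0 0 0.352; 0.02 0.519 -0.53 -0.029 0 0 0.352; 0.02 0.519 -0.53 -0.029 0 0 0.352; 0.02 0.519 -0.53 -0.029 0 0 0.352; 0.02 0.519 -0.53 -0.029 0 0 0.352; 0.02 0.519 -0.53 -0.029 0 0 0.352; 0.02 0.519 -0.53 -0.029 0 0 0.352; 0.02 0.519 -0.53 -0.029 0 0 0.352; 0.02 0.519 -0.53 -0.029 0 0 0.352'
python3 - <<'E'
from h import *
o,im,p,T=snap('w1');print(o['q'],o['opening'])
goal(o,[.45,.065,.2],0)
E
```

```text
t: 1.77
tool_pos: [0.5198, 0.0917, 0.2592]
tool_rot: [3.141, 0.006, -0.003]
contact_force: [-0.4, -0.4, -1.2]
opening: 0.0201
grip_force: 0.0
[ 0.0336 -0.1956  1.8023 -0.0001  1.5371  1.6005] 0.020147805320480584
shift [-0.0698  0.0264  0.0594] turn [0.0002 0.0022 0.0039] rows 2.286941049875244
```

View pics/w1.png

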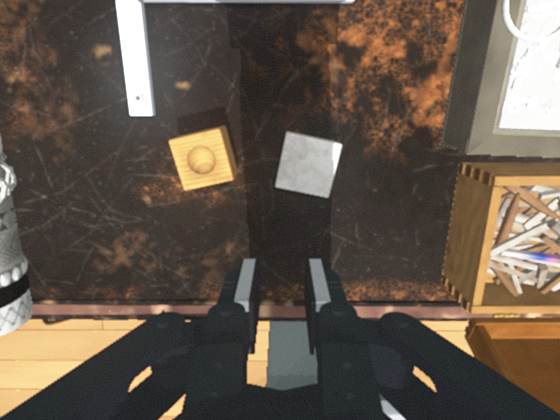

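The wrist view has the steel block centred at about (309,165) and the wood at (202,158). The left bar's end is near (142,115), and the far bar runs along the top edge. The stop's yaw is about 0 and the steel block's about -12°. I'll come down behind the block with the fingers part open, which gives two contact points.

```bash
python3 jog.py '0.035 -0.065 0.027 0.06 0 0 0.004; 0.035 -0.065 0.027 0.06 0 0 0.004; 0.035 -0.065 0.027 0.06 0 0 0.004; 0.035 -0.065 0.027 0.1 0 0 0.004; 0.035 -0.065 0.027 0.14 0 0 0.004; 0.035 -0.065 0.027 0.18 0 0 0.004; 0.035 -0.065 0.027 0.22 0 0 0.004; 0.035 -0.065 0.027 0.24 0 0 0.004; 0.035 -0.065 0.027 0.254 0 0 0.004; 0.035 -0.065 0.027 0.254 0 0 0.004; 0.035 -0.065 0.027 0.254 0 0 0.004'
python3 - <<'E'
from h import *
o,im,p,T=snap('w2');print(o['tool_pos'])
E
```

```text
t: 2.73
tool_pos: [0.4546, 0.0617, 0.0062]
tool_rot: [3.141, -0.01, -0.002]
contact_force: [0.7, 0.2, 0.0]
opening: 0.035
grip_force: 0.0
[0.4546 0.0617 0.0062]
```

View pics/w2.png

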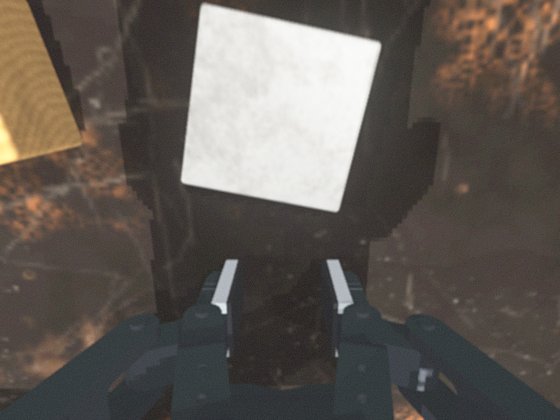

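The block is straight ahead, centred on column 282 between the finger tips. Next is a forward push, stopping short of the bar.

```bash
python3 jog.py '0.035 0.01 0 0.001 0 0 0; 0.035 0.018 0 0.001 0 0 0; 0.035 0.026 0 0.001 0 0 0; 0.035 0.034 0 0.001 0 0 0; 0.035 0.042 0 0.001 0 0 0; 0.035 0.05 0 0.001 0 0 0; 0.035 0.058 0 0.001 0 0 0; 0.035 0.066 0 0.001 0 0 0; 0.035 0.074 0 0.001 0 0 0; 0.035 0.082 0 0.001 0 0 0; 0.035 0.09 0 0.001 0 0 0; 0.035 0.098 0 0.001 0 0 0; 0.035 0.106 0 0.001 0 0 0; 0.035 0.114 0 0.001 0 0 0; 0.035 0.122 0 0.001 0 0 0; 0.035 0.13 0 0.001 0 0 0; 0.035 0.135 0 0.001 0 0 0; 0.035 0.14 0 0.001 0 0 0'
python3 - <<'E'
from h import *
o,im,p,T=snap('w3');print(o['tool_pos'],o['tool_rot'])
E
```

```text
t: 4.28
tool_pos: [0.5951, 0.0623, 0.0052]
tool_rot: [-3.141, 0.006, 0.002]
contact_force: [-4.8, -0.1, 4.2]
opening: 0.035
grip_force: 2.5
[0.5951 0.0623 0.0052] [-3.1413  0.0062  0.0023]
```

View pics/w3.png

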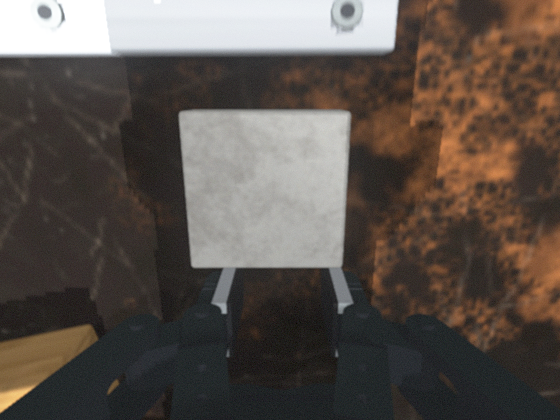

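The block is flush against both tips: its front edge is at row 110, and the bar's lower edge at about row 55 is nearly parallel to it.

Run:
```python
from h import *
from station import ctrl, optics, finish_job
o=ctrl.get_obs();p=optics.camera_params('wrist');T=Twc(o,p)
g=cv2.cvtColor(cv2.imread('pics/w3.png'),cv2.COLOR_BGR2GRAY).astype(float)
gr=np.diff(cv2.GaussianBlur(g,(0,0),1.5),axis=0)
cols=[20,80,150,200,280,340,380]
rows=[35+np.argmin(gr[35:75,c]) for c in cols];print(rows)
print('bar bottom',plane(p,np.c_[cols,rows],0.)[:,:2] if 0 else plane(p,np.c_[cols,rows],0.,T)[:,:2].tolist())
print('bar top z',plane(p,np.c_[cols,rows],.012,T)[:,0])
c2=[200,240,280,320,340];r2=[95+np.argmax(gr[95:130,c]) for c in c2];print(r2,plane(p,np.c_[c2,r2],.019,T)[:,:2])
r3=[255+np.argmin(gr[255:285,c]) for c in [245,280,315]];print(r3,plane(p,np.c_[[245,280,315],r3],.019,T)[:,:2])
```

```text
[np.int64(54), np.int64(54), np.int64(51), np.int64(51), np.int64(52), np.int64(51), np.int64(50)]
bar bottom [[0.6899494020665071, 0.16342640093460392], [0.6898717686671796, 0.140129275239901], [0.690851617831702, 0.11281514830427085], [0.6907871782852717, 0.09343327381451172], [0.6903275220453472, 0.062413005212811894], [0.6906066534029427, 0.03913570647581158], [0.6909112048360898, 0.023643106913489316]]
bar top z [0.6886 0.6885 0.6894 0.6894 0.689  0.6892 0.6895]
[np.int64(109), np.int64(109), np.int64(109), np.int64(109), np.int64(110)] [[0.6697 0.0908]
 [0.6696 0.0766]
 [0.6696 0.0624]
 [0.6695 0.0483]
 [0.6692 0.0412]]
[np.int64(267), np.int64(267), np.int64(267)] [[0.6077 0.077 ]
 [0.6076 0.0628]
 [0.6076 0.0485]]
```

```bash
python3 jog.py '0.035 0.004 0 0 0 0 0; 0.035 0.008 0 0 0 0 0; 0.035 0.012 0 0 0 0 0; 0.035 0.016 0 0 0 0 0; 0.035 0.018 0 0 0 0 0; 0.035 0.019 0 0 0 0 0; 0.035 0.02 0 0 0 0 0; 0.035 0.02 0 0 0 0 0'; python3 jog.py '0.035 0.0005 0 0 0 0 0;0.035 0.001 0 0 0 0 0;0.035 0.001 0 0 0 0 0'
```

```text
t: 5.0
tool_pos: [0.6146, 0.062, 0.0051]
tool_rot: [3.141, -0.007, -0.002]
contact_force: [-3.8, -0.6, 0.9]
opening: 0.035
grip_force: 2.1
t: 5.25
tool_pos: [0.6146, 0.062, 0.0051]
tool_rot: [3.141, -0.006, -0.005]
contact_force: [-8.1, -0.0, 5.0]
opening: 0.0352
grip_force: 3.8
```

```bash
python3 jog.py '0.035 0.0005 0 0 0 0 0;0.035 0.001 0 0 0 0 0;0.035 0.0015 0 0 0 0 0;0.035 0.0015 0 0 0 0 0'
python3 - <<'E'
from h import *
o,im,p,T=snap('w4');print(o['tool_pos'],o['contact_force'])
E
```

```text
t: 5.58
tool_pos: [0.6146, 0.0619, 0.0051]
tool_rot: [3.141, -0.006, -0.012]
contact_force: [-12.1, 0.2, 9.1]
opening: 0.0353
grip_force: 6.5
[0.6146 0.0619 0.0051] [-12.1487   0.1756   9.11  ]
```

View pics/w4.png

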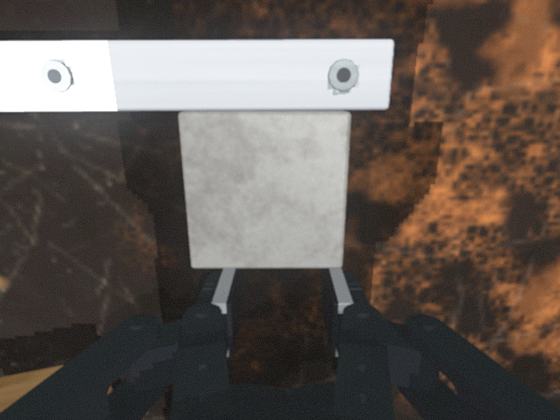

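The block is flush against the far bar: they meet at row 110, and the contact force is 12 N. Now I'll back off, lift, turn a quarter and come down on the block's right side.

```bash
python3 jog.py '0.03 -0.02 0 0 0 0 0; 0.03 -0.02 0 -0.04 0 0 0; 0.03 -0.02 0 -0.08 0 0 -0.12; 0.03 -0.01 0.02 -0.1 0 0 -0.24; 0.03 0 0.04 -0.1 0 0 -0.36; 0.03 0.02 0.06 -0.1 0 0 -0.48; 0.03 0.04 0.077 -0.1 0 0 -0.6; 0.03 0.04 0.077 -0.1 0 0 -0.72; 0.03 0.04 0.077 -0.1 0 0 -0.84; 0.03 0.04 0.077 -0.1 0 0 -0.96; 0.03 0.04 0.077 -0.1 0 0 -1.08; 0.03 0.04 0.077 -0.1 0 0 -1.2; 0.03 0.04 0.077 -0.1 0 0 -1.32; 0.03 0.04 0.077 -0.1 0 0 -1.44; 0.03 0.04 0.077 -0.1 0 0 -1.56; 0.03 0.04 0.077 -0.1 0 0 -1.572; 0.03 0.04 0.077 -0.1 0 0 -1.572; 0.03 0.04 0.077 -0.1 0 0 -1.572'
python3 - <<'E'
from h import *
o,im,p,T=snap('w5')
goal(o,[.6565,-.015,.006],np.pi/2)
E
```

```text
t: 7.13
tool_pos: [0.6577, -0.0153, 0.1057]
tool_rot: [2.227, 2.214, 0.002]
contact_force: [-0.2, -0.6, -0.2]
opening: 0.0301
grip_force: 0.0
shift [ 0.0003 -0.0013  0.0997] turn [ 0.0016  0.0002 -0.0055] rows 2.390484804700601
```

View pics/w5.png

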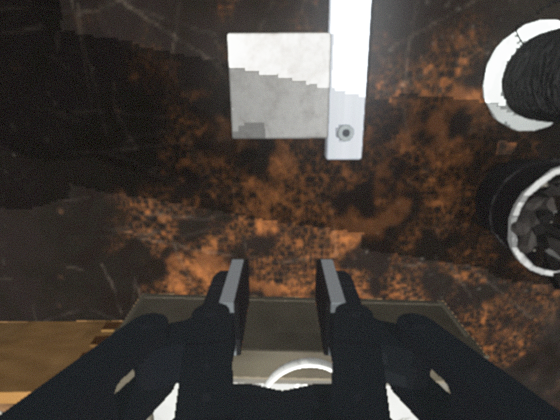

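The view shows the block still flush against the bar, at columns 228–330. It is centred ahead of the fingers.

```bash
python3 jog.py '0.03 0 -0.0015 0.04 0 0 -0.0055; 0.03 0 -0.0015 0.075 0 0 -0.0055; 0.03 0 -0.0015 0.1 0 0 -0.0055; 0.03 0 -0.0015 0.1 0 0 -0.0055; 0.03 0.015 -0.0015 0.1 0 0 -0.0055; 0.03 0.025 -0.0015 0.1 0 0 -0.0055; 0.03 0.03 -0.0015 0.1 0 0 -0.0055; 0.03 0.035 -0.0015 0.1 0 0 -0.0055; 0.03 0.04 -0.0015 0.1 0 0 -0.0055; 0.03 0.048 -0.0015 0.1 0 0 -0.0055; 0.03 0.056 -0.0015 0.1 0 0 -0.0055; 0.03 0.064 -0.0015 0.1 0 0 -0.0055; 0.03 0.072 -0.0015 0.1 0 0 -0.0055; 0.03 0.08 -0.0015 0.1 0 0 -0.0055'
python3 jog.py '0.03 0.008 0 0 0 0 0; 0.03 0.016 0 0 0 0 0; 0.03 0.024 0 0 0 0 0; 0.03 0.032 0 0 0 0 0; 0.03 0.04 0 0 0 0 0; 0.03 0.048 0 0 0 0 0; 0.03 0.056 0 0 0 0 0; 0.03 0.064 0 0 0 0 0; 0.03 0.07 0 0 0 0 0; 0.03 0.075 0 0 0 0 0'
python3 - <<'E'
from h import *
o,im,p,T=snap('w6')
E
```

```text
t: 8.35
tool_pos: [0.656, 0.0646, 0.0059]
tool_rot: [2.218, 2.223, -0.002]
contact_force: [-1.4, -5.0, 2.5]
opening: 0.0299
grip_force: 2.7
t: 9.18
tool_pos: [0.656, 0.1401, 0.0059]
tool_rot: [2.218, 2.224, -0.0]
contact_force: [-1.0, -5.3, 4.7]
opening: 0.0299
grip_force: 2.8
```

View pics/w6.png

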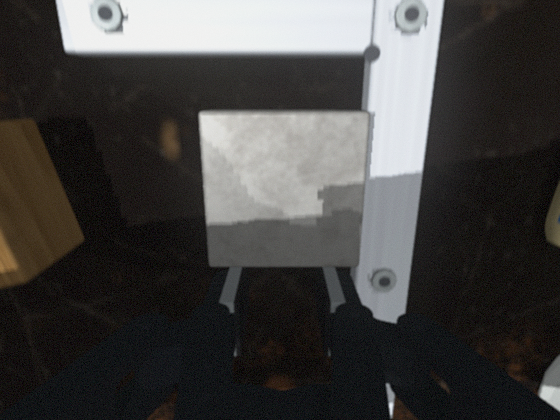

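The block is still square and along the far bar (which meets it at about column 368). The left bar is at row 52 and the block's front edge at row 110, so about 19 mm is left. I'll creep the rest.

```bash
python3 jog.py '0.03 0.004 0 0 0 0 0; 0.03 0.008 0 0 0 0 0; 0.03 0.012 0 0 0 0 0; 0.03 0.015 0 0 0 0 0; 0.03 0.017 0 0 0 0 0; 0.03 0.018 0 0 0 0 0; 0.03 0.019 0 0 0 0 0; 0.03 0.019 0 0 0 0 0'; python3 jog.py '0.03 0.0005 0 0 0 0 0;0.03 0.001 0 0 0 0 0;0.03 0.0015 0 0 0 0 0;0.03 0.002 0 0 0 0 0;0.03 0.002 0 0 0 0 0'
```

```text
t: 9.9
tool_pos: [0.656, 0.1587, 0.0057]
tool_rot: [2.218, 2.224, 0.0]
contact_force: [0.1, -5.1, 3.4]
opening: 0.0301
grip_force: 2.3
t: 10.32
tool_pos: [0.656, 0.1589, 0.0057]
tool_rot: [2.217, 2.222, -0.003]
contact_force: [-0.4, -10.1, 5.5]
opening: 0.03
grip_force: 5.0
```

```bash
python3 jog.py '0.03 0.001 0 0 0 0 0;0.03 0.0015 0 0 0 0 0;0.03 0.0015 0 0 0 0 0'; python3 jog.py '0.03 -0.005 0 0 0 0 0; 0.03 -0.02 0 0 0 0 0; 0.03 -0.03 0 -0.03 0 0 0; 0.03 -0.03 0 -0.07 0 0 0; 0.03 -0.03 -0.04 -0.07 0 0 0; 0.03 -0.03 -0.04 -0.07 0 0 0; 0.03 -0.03 -0.04 -0.07 0 0 0'
python3 - <<'E'
from h import *
o,im,p,T=snap('w7')
cv2.imwrite('pics/w7c.png',cv2.resize(im[0:240,150:550,::-1],(800,480),interpolation=cv2.INTER_CUBIC))
E
```

```text
t: 10.57
tool_pos: [0.656, 0.159, 0.0057]
tool_rot: [2.216, 2.221, -0.007]
contact_force: [-0.5, -14.3, 5.5]
opening: 0.0297
grip_force: 7.2
t: 11.15
tool_pos: [0.6132, 0.1324, 0.0743]
tool_rot: [-2.217, -2.223, 0.001]
contact_force: [-0.7, -0.2, -0.0]
opening: 0.0302
grip_force: 0.0
```

View pics/w7c.png

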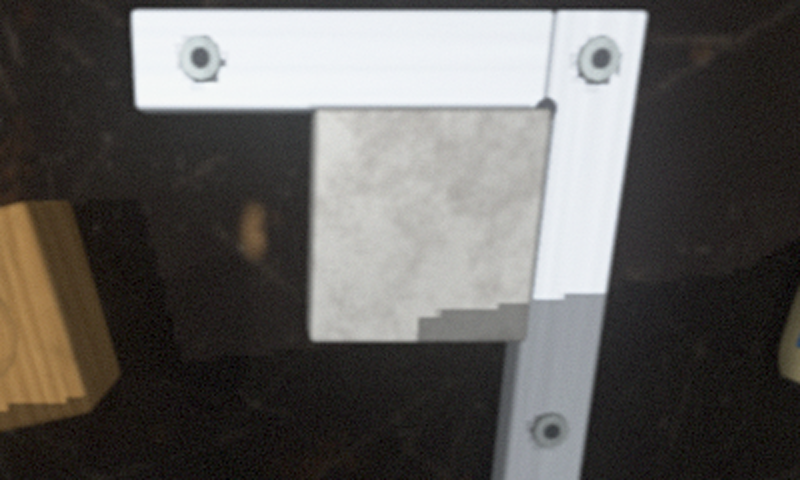

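The block looks seated in the corner and the wood is untouched. I'll look from beyond the bars, where any gap would show.

```bash
python3 jog.py '0.03 0.02 0.03 -0.03 0 0 0; 0.03 0.03 0.06 -0.05 0 0 0; 0.03 0.04 0.09 -0.05 0 0 0; 0.03 0.04 0.107 -0.05 0 0 0; 0.03 0.04 0.107 -0.05 0 0 0; 0.03 0.04 0.107 -0.05 0 0 0; 0.03 0.04 0.107 -0.05 0 0 0'
python3 - <<'E'
from h import *
o,im,p,T=snap('w8')
from station import ctrl, optics, finish_job
print(T[:3,3])
uv=[]
for X in [(.69,.231,.012),(.628,.17,.019)]:
    c=np.linalg.inv(T)@np.r_[X,1];uv.append([p['fx']*c[0]/c[2]+p['cx'],p['fy']*c[1]/c[2]+p['cy']])
print(uv);m=np.mean(uv,0).astype(int);x0=np.clip(m[0]-110,0,340);y0=np.clip(m[1]-80,0,255)
print(x0,y0);cv2.imwrite('pics/w8c.png',cv2.resize(im[y0:y0+165,x0:x0+220,::-1],(792,594),interpolation=cv2.INTER_CUBIC))
E
```

```text
t: 11.78
tool_pos: [0.7219, 0.1724, 0.1239]
tool_rot: [-2.218, -2.223, 0.002]
contact_force: [0.6, 0.6, 0.1]
opening: 0.0302
grip_force: 0.0
[0.7217 0.2499 0.2671]
[[np.float64(237.41138199023518), np.float64(124.60671513479903)], [np.float64(155.46783025766143), np.float64(209.51253283496115)]]
86 87
```

View pics/w8c.png

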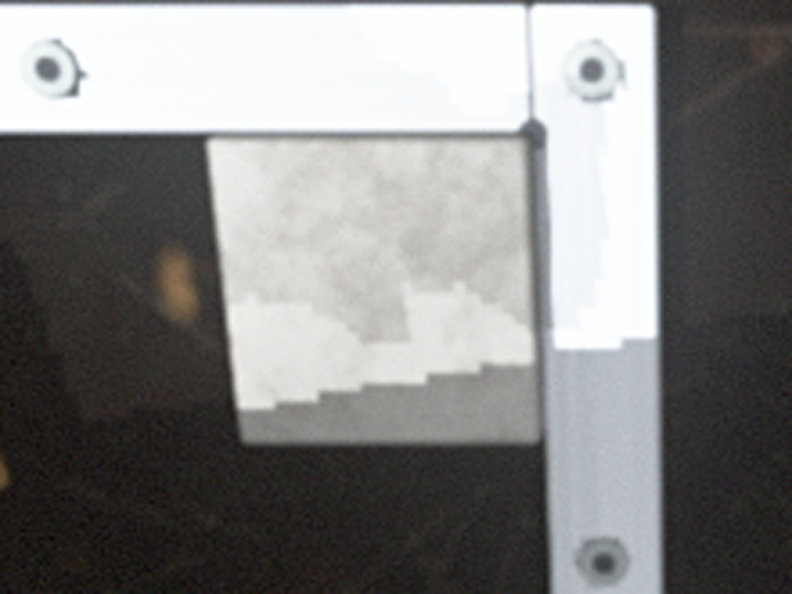

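The crop shows both edges against the bars. A thin strip along the far bar (about column 540) needs a number.

Run:
```python
from h import *
from station import ctrl, optics, finish_job
o=ctrl.get_obs();p=optics.camera_params('wrist');T=Twc(o,p)
g=cv2.GaussianBlur(cv2.cvtColor(cv2.imread('pics/w8.png'),cv2.COLOR_BGR2GRAY),(0,0),.7).astype(float)
def sub(v,i0,s):
    d=s*np.diff(v);k=int(np.argmax(d));a,b,c=d[k-1:k+2];return i0+k+.5+.5*(a-c)/(a-2*b+c)
L=lambda f,rs,z:[np.round(plane(p,np.array([[f(r),r]]),z,T)[0,:2],4).tolist() for r in rs]
C=lambda f,cs,z:[np.round(plane(p,np.array([[c,f(c)]]),z,T)[0,:2],4).tolist() for c in cs]
print('far bar face',L(lambda r:sub(g[r,228:246],228,1),[215,222,230,245],.012))
print('blk far edge',L(lambda r:sub(g[r,225:240],225,-1),[135,150,165,180,195,205],.019))
print('blk near edge',L(lambda r:sub(g[r,138:160],138,1),[140,160,180,200],.019))
print('left bar face',C(lambda c:sub(g[112:132,c],112,-1),[95,110,125,138],.012))
print('blk left edge',C(lambda c:sub(g[122:135,c],122,1),[150,170,190,210,225],.019))
print('blk right edge',C(lambda c:sub(g[200:220,c],200,-1),[160,180,200,225],.019))
print(g[195,225:248].astype(int),g[140,225:248].astype(int),g[115:132,190].astype(int))
```

```text
far bar face [[0.6874, 0.1635], [0.6872, 0.1578], [0.6871, 0.1512], [0.6873, 0.1386]]
blk far edge [[0.6863, 0.2244], [0.6863, 0.2141], [0.6864, 0.2034], [0.6864, 0.1925], [0.6864, 0.1813], [0.6863, 0.1736]]
blk near edge [[0.6254, 0.2208], [0.6253, 0.2068], [0.6254, 0.1923], [0.6254, 0.1773]]
left bar face [[0.589, 0.2315], [0.5996, 0.2315], [0.6102, 0.2315], [0.6194, 0.2316]]
blk left edge [[0.6303, 0.2306], [0.6441, 0.2306], [0.6579, 0.2306], [0.6716, 0.2307], [0.682, 0.2308]]Traceback (most recent call last):
  File "<stdin>", line 14, in <module>
  File "<stdin>", line 8, in <lambda>
  File "<stdin>", line 14, in <lambda>
  File "<stdin>", line 6, in sub
ValueError: not enough values to unpack (expected 3, got 0)
```

```bash
python3 -c "
from station import ctrl, optics, finish_job
print(finish_job())"
```

```text
the job is handed in; nothing more can be done
None
```

The steel bench block lies square in the inside corner of the stop, with measured gaps to both bars under 1 mm (within measurement error); the wooden block was not touched, and I handed the job in at about 12 s.

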